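# Clamp a tube rack on the shaker and jam the clamp with its thumb wedge

## Robot

A 6-joint arm with a two-finger parallel gripper is mounted at the origin on the work surface. World frame = base frame: x ahead of the robot, y to its left, z up, the work surface at z = 0. Lengths are in m, angles in degrees, forces in N, time in s.
With the tool pointing down it reaches from about 0.275 to 0.725 m from the base axis. Payload 15.9 kg.
Tool frame: the origin (TCP) lies midway between the tips of the shut fingers; the grasp point (between the pads) lies 19 mm behind it; z points along the fingers, y is the line along which they close (so a half turn about z gives the same grasp; the last joint's range is limited). The gripper opens to 85 mm and grips with 20 to 120 N. Pads are 22 mm wide; open, the fingers measure 114 mm over their backs; the gripper's body (76 mm by 85 mm) begins 54 mm behind the grasp point. The pads swing forward as they close: fully open they stand 13 mm farther back than shut.
Start: joints at [71.333, 12.198, -1.971, 75.831, 0, 90], TCP at [0.16, 0.474, 0.231] pointing down, gripper open.
Joint ranges: [-170.91, 170.91], [-42.67, 98.43], [-65.05, 77.54], [-120.47, 116.71], [-90, 82.35], [-180, 180]. Speed limits (degrees/s): [108.29, 108.29, 136.94, 147.25, 180, 180].

## Interface

Orientations are given as a 3x3 rotation matrix whose columns are the frame's x, y, z axes.
In Python, from workcell import sense, snapshot, job_done gives the robot as it stands.
- The arm moves only by the tool arm_command, never from a script. Its argument "moves" is one flat list of numbers, 4 for each row, row after row: the shift along the tool's x, y, z in mm, then the turn about the tool's z in degrees. In form: [tx, ty, tz, twist, tx, ty, tz, twist, ...]. A call has 1 to 10 rows; each row shifts and turns the commanded pose from where the row before left it, along the tool's axes as they then stand; what a row does not reach is not made up. A row lasts 1/10 s, in which the tool goes at most 50 mm and 8.59 degrees, less where a joint would pass 70% of its speed; a pose out of reach is approached as far as the arm can. A call is refused whole if a number of a shift passes 50 or a number of a turn 8.59, either way. A call with a gripper value outside its range is refused whole. "grip" is the opening, from 0 (shut) to 1 (fully open), set as the call begins (left out, the last holds). The fingers move at their own pace and stop on an object; "squeeze" is the grip in N (left out, the last holds). Time passes only in rows, so rows that do not move let the fingers close. It gives the time, the measured TCP pose, the force, the opening and the grip force at its end, in the units of the state.
- sense(): the state, without advancing time (a new reading comes with each control period).
- snapshot(name): name is "side" or "top" or "wrist"; returns a dict with "pixels" (420x560x3 uint8, red, green, blue), "z_map" (420x560 float32, m along the optical axis (not along the pixel's ray), 0 where there is no reading), "fx", "fy", "cx", "cy" (pixels), "world_to_cam" (4x4, takes a point from world to camera coordinates). Camera axes: x right, y down, z forward; pixel columns grow to the right and rows downward; lengths in m; the calibration is good to about 2 mm. A picture is of the moment at which its call begins.
- job_done(): hands the job in; it is judged then, once.
The state is a dict: "time": time; "qpos": joint angles; "qvel": joint speeds; "tau": joint torques, N m; "tool_pos": TCP position; "ee_rot": TCP orientation; "wrist_force": force on the tool from outside, world axes, zero at the start; "wrist_torque": the same for the moment, N m; "gripper_width": finger opening in m; "grip_force": force on a finger pad.
Only numpy, scipy, OpenCV 4.12 (cv2) and the standard library are available. Lean on these libraries where they do the work, as an engineer would, in place of code of your own. Each camera call takes 0.05 s, during which the arm holds its last target. There are 200 camera calls.

## Task

The tube rack stands loose on the shaker's deck. Slide the steel clamp bar up to the rack and push until the rack is fully home, flat against the fence, and the bar's sprung jaw presses on it; then slide the thumb wedge along its ramp until it jams the bar fast, with a firm but measured push that you feel for (about 17 N: half of that leaves it loose, twice that over-jams it). Leave everything else on the bench and the deck where it is.

Things in the scene. Friction and masses are not known exactly. Their poses are not given: they have to be found in the camera images.
- shaker: White low bench shaker, still on the table at a different place and yaw each time. Its grey deck, 240 (x) x 430 (y) mm, has its top 60 mm above the table. Origin: on the table, under the clamp bar's slide axis. Its own +y is the clamping direction; deck from y = -240 to +190 mm. A keeper rail 26 mm tall runs along the bar's +x side (x = 13 to 26, y = -140 to -10 mm).
- fence (a point): Middle of the top edge of the fence's inner face (shaker frame x = 0, y = +170 mm): a steel wall across the deck, 30 mm tall, that the rack is clamped against.
- ramp_set (a point): Nominal middle of the wedge's ramp, shaker frame (-29, -85) mm, 15 mm above deck: a dark pad 62 mm long, 30 tall, on a stiff spring in a steel cheek block (x -79 to -49, y -117 to -49, 28 tall). Its face looks at the bar; the gap to the bar narrows 1 mm in 5 towards +y. The real ramp stands up to 4 mm nearer or farther each time, so the jam point varies by 40 mm of wedge travel: feel for it.
- clamp_bar: Steel bar 24 mm wide (x -12 to +12), 30 tall, sliding on the deck along the shaker's +y to clamp; friction 5 N, stays where left. Axes as the shaker's. Origin at table height; on the shaker's origin when the bar is fully back; starts 0 to 30 mm forward; travel 100. Own y: tail end -205 mm, post -60, jaw +20. Push with 12 to 14 N to seat the rack; let go, it eases back a little and still presses.
- bar_post (a point): Centre of the top of the upright post on the clamp bar, 76 mm above the deck: dark steel block 26 (x) x 14 (y) mm rising 46 mm above the bar. Its flat rear (-y) face can be pushed, or its sides pinched.
- jaw_face (a point): Middle of the front face of the bar's relaxed jaw (given as if the spring were relaxed), 19 mm above deck. The jaw is a plate 120 mm wide, 36 tall; it gives back up to 12 mm on springs of 1.5 N/mm. With the rack home it first touches when this point is at shaker y = +95 mm.
- wedge: Loose aluminium thumb wedge, 90 mm long, 30 tall, 0.12 kg, flat on the deck between the bar's -x side and the ramp, axes as the shaker's. Origin: middle of the tail face's bottom edge. Straight side (to the bar) at own x +16 mm; sloping side from x -16 at the tail to +2 at the nose (+y). Ribbed tail plate x -26 to +16, 10 thick, 34 tall. Starts slack, tail at shaker y -222 to -200 mm.
- wedge_tail (a point): Middle of the wedge's tail face, 15 mm above deck: push here towards the shaker's +y. Jams with this point at somewhere in y -185 to -130 mm; then the push rises about 4 N per mm, and it stays jammed when let go. Pushes of 15 to 19 N jam it well. With the clamp bar forward there is free deck behind it.
- rack: Green plastic tube rack, 190 (x) x 75 (y) x 45 mm tall, about 0.45 kg, with tubes and tall test strips (up to 105 mm above the deck). Stands loose on the deck 10 to 20 mm short of the fence, slightly turned. Origin: centre of its underside.
- rack_mid (a point): Centre of the rack, 22.5 mm above the deck; at shaker y = +132.5 mm when the rack is fully home.
- timer: Bystander on the deck: white timer, 55 x 55 x 22 mm. Origin: centre of its underside.
- strip_can: Bystander on the deck: small white jar, 34 mm wide, 60 mm tall. Origin: centre of its underside.
- buffer: Bystander on the table: white bottle, 60 mm wide, 150 mm tall.
- sample_cup: Bystander on the table: clear cup, 76 mm wide, 70 mm tall.
- scoop: Bystander on the table: a spoon.
- spare_rack: Bystander on the table: blue empty rack, 100 x 200 x 40 mm.
- jar: Bystander on the table: amber jar, 70 mm wide, 90 mm tall.

How it is judged (in metres and radians):
On the way, in this order (a step that is already met when the one before it is completed fails the run):
1. the rack is home against the fence and the bar's jaw presses on it (y of rack_mid in the frame of shaker above 0.1295 m and angle between the y axis of rack and the y axis of shaker, either way round below 0.04 rad and angle between rack's own z axis and vertical below 0.06 rad and contact force between rack and clamp_bar above 2 N), for 0.2 s.
2. the wedge jams the bar (contact force between wedge and clamp_bar above 3 N), for 0.2 s.
At the end, for the whole second after the job is handed in: The rack stands upright against the fence (within 3 mm, square within 0.04 rad) with the bar's jaw pressing on it by more than 2 N, the wedge lies flat (within 0.06 rad) and, let go, presses on the bar by more than 3 N, and wedge, bar and rack are at rest (all of step 1 and contact force between wedge and clamp_bar above 3 N and angle between wedge's own z axis and vertical below 0.06 rad and linear speed of each of wedge, clamp_bar, rack below 0.005 m/s); the robot touches nothing.
It fails at once if the wedge is over-jammed (presses on the bar by more than 20 N) (contact force between wedge and clamp_bar above 20 N).
It fails at once if the rack is squeezed by the bar with more than 25 N (contact force between rack and clamp_bar above 25 N).
It fails at once if a bystander is moved by more than 20 mm (distance of any of timer, strip_can, buffer, sample_cup, scoop, spare_rack, jar from where it was at the start of the episode above 0.02 m).
It also fails if it takes over 61 s, if anything falls off the work surface, if the arm or the gripper's body presses on something with over 40 N, if the wrist force passes 120 N, or if a joint passes its speed limit or range.

## Working session

There is one attempt and no reset: what is moved stays moved. The work goes in short steps, Python scripts to look and compute and a tool call to move; the robot and the scene stay as the last step left them, time stands still between calls to the robot, and variables do not carry over. Pictures are saved under pics/ and viewed, at most 10 in all, crops included, and the job is handed in when it is done.

Besides the shell and the picture viewer there is one more tool, called after "Request:" as a command line: name --argument value ..., lists and objects as JSON in quotes. arm_command: Moves the arm, as the interface text tells. Its arguments: {"type":"object","properties":{"moves":{"type":"array"},"grip":{"type":"number"},"squeeze":{"type":"number"}},"required":["moves"]}

```bash
mkdir -p pics
cat > h.py <<'E'
import numpy as np, cv2
from workcell import sense, snapshot, job_done
def cloud(s):
    z=s["z_map"].astype(float); v,u=np.mgrid[:z.shape[0],:z.shape[1]]
    P=np.stack([(u-s["cx"])/s["fx"]*z,(v-s["cy"])/s["fy"]*z,z],-1)
    T=np.linalg.inv(s["world_to_cam"]); W=P@T[:3,:3].T+T[:3,3]; W[z==0]=np.nan; return W
def ray(s,u,v,h):
    T=np.linalg.inv(s["world_to_cam"]); d=T[:3,:3]@[(u-s["cx"])/s["fx"],(v-s["cy"])/s["fy"],1]; o=T[:3,3]
    return o+d*(h-o[2])/d[2]
def save(s,n): cv2.imwrite(f"pics/{n}.png",s["pixels"][:,:,::-1])
E
python3 - <<'E'
from h import *
import pickle
for n in("top","side"):
    s=snapshot(n); save(s,n+"0"); pickle.dump(s,open(n+".pkl","wb"))
    print(n,np.linalg.inv(s["world_to_cam"])[:3].round(3).tolist())
st=sense(); print(st["tool_pos"],st["ee_rot"],st["wrist_force"],st["time"])
E
```

```text
top [[-0.012, -0.987, 0.163, 0.194], [-1.0, 0.011, -0.007, 0.036], [0.006, -0.163, -0.987, 1.918]]
side [[0.977, -0.122, 0.174, 0.251], [-0.212, -0.495, 0.843, -1.119], [-0.016, -0.861, -0.509, 0.823]]
[0.15994506 0.47341764 0.23089601] [[-9.47384263e-01  3.20098370e-01 -3.02986460e-04]
 [ 3.20098514e-01  9.47383831e-01 -9.04264732e-04]
 [-2.40919345e-06 -9.53671692e-04 -9.99999545e-01]] [-0.06382862  0.09695552  0.73188122] 0.1
```

View pics/top0.png

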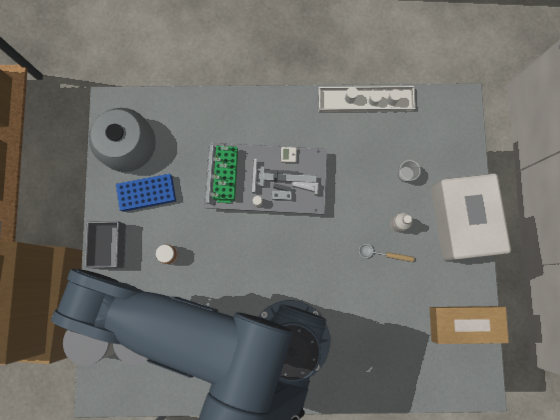

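View pics/side0.png

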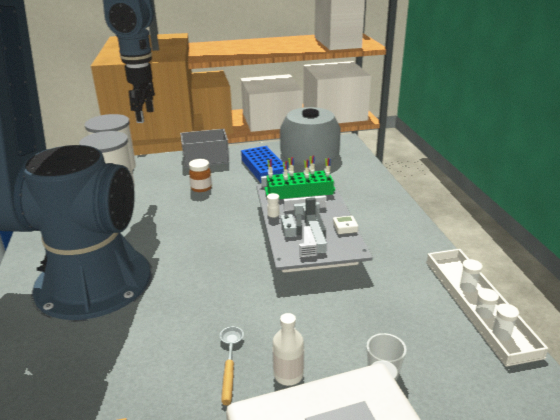

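Top view: the shaker covers cols 206-326, rows 144-214, with the rack (green) near col 225, the bar and wedge around cols 255-320, and its +y pointing image left, which is about world +y. The side view agrees. Next I'll fit the deck.

Run:
```python
from h import *
import pickle
for n in("top","side"):
    s=pickle.load(open(n+".pkl","rb")); W=cloud(s)
    m=(abs(W[...,2]-.06)<.006)&(W[...,0]>.2)&(W[...,0]<.75)&(abs(W[...,1])<.5)
    m8=cv2.morphologyEx(m.astype(np.uint8),cv2.MORPH_OPEN,np.ones((3,3)))
    k,l,st,_=cv2.connectedComponentsWithStats(m8); i=1+st[1:,4].argmax()
    p=W[l==i]; r=cv2.minAreaRect((p[:,:2]*1000).astype(np.float32)); print(n,r,np.median(p[:,2]),cv2.boxPoints(r).round().tolist())
    hsv=cv2.cvtColor(s["pixels"],cv2.COLOR_RGB2HSV)
    g=(cv2.inRange(hsv,(50,120,50),(75,255,255))>0)&(abs(W[...,2]-.105)<.008)&(W[...,0]>.2)
    print(" rack",g.sum(),cv2.minAreaRect((W[g][:,:2]*1000).astype(np.float32)),np.median(W[g][:,2]))
s=pickle.load(open("top.pkl","rb"))
c=cv2.resize(s["pixels"][130:230,195:340],None,fx=5.5,fy=5.5,interpolation=cv2.INTER_CUBIC); cv2.imwrite("pics/c1.png",c[:,:,::-1])
```

```text
top ((632.4557495117188, -110.17218017578125), (45.309696197509766, 100.9164047241211), 50.03169631958008) 0.06017703811277508 [[579.0, -95.0], [657.0, -160.0], [686.0, -125.0], [608.0, -60.0]]
 rack 778 ((585.5175170898438, 222.92813110351562), (75.0045166015625, 190.08660888671875), 86.58436584472656) 0.10490513519420219
side ((571.6070556640625, 76.84638977050781), (435.5995788574219, 241.5194854736328), 86.51563262939453) 0.0604918190358365 [[438.0, -133.0], [679.0, -148.0], [705.0, 287.0], [464.0, 302.0]]
 rack 1140 ((1558.8963623046875, 1093.397216796875), (2683.2763671875, 873.91552734375), 56.897274017333984) 0.1054868490218771
```

View pics/c1.png

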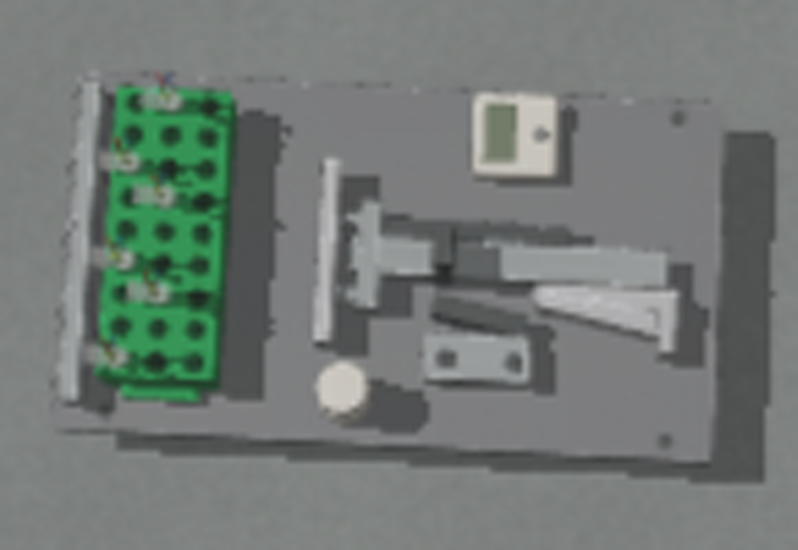

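Request:
arm_command --moves '[0,0,-12,8.31,0,0,-12,8.31,0,0,-12,8.31,0,0,-12,8.31,0,0,-12,8.31,0,0,-12,8.31,0,0,-12,8.31,0,0,-12,8.31,0,0,-12,8.31]' --grip 0

```text
time: 1.0
tool_pos: [0.16, 0.4735, 0.3395]
ee_rot: [[0.066, 0.998, -0.0], [0.998, -0.066, -0.001], [-0.001, -0.0, -1.0]]
wrist_force: [0.1, -0.2, -0.0]
gripper_width: 0.0
grip_force: 0.0
```

Request:
arm_command --moves '[-32,31,0,0,-32,31,0,0,-32,31,0,0,-32,31,0,0,-32,31,0,0,-32,31,0,0,-32,31,0,0]'

```text
time: 1.7
tool_pos: [0.3638, 0.2353, 0.3392]
ee_rot: [[0.06, 0.998, -0.0], [0.998, -0.06, -0.0], [-0.0, -0.0, -1.0]]
wrist_force: [0.2, 1.1, 0.4]
gripper_width: 0.0001
grip_force: 0.0
```

Request:
arm_command --moves '[-32,31,0,0,-32,31,0,0,-32,31,0,0,-32,31,0,0,-32,31,0,0,-32,31,0,0,-32,31,0,0,0,0,0,0,0,0,0,0]'

```text
time: 2.6
tool_pos: [0.5664, -0.0004, 0.3384]
ee_rot: [[0.062, 0.998, -0.002], [0.998, -0.062, 0.0], [0.0, -0.002, -1.0]]
wrist_force: [-0.6, 0.5, -0.5]
gripper_width: -0.0001
grip_force: 0.0
```

Run:
```python
from h import *
import pickle
for n in("wrist","top"):
    s=snapshot(n); save(s,n+"1"); pickle.dump(s,open(n+"1.pkl","wb"))
st=sense(); print(st["tool_pos"],st["ee_rot"].round(4).tolist(),st["wrist_force"],st["time"],st["qpos"])
```

```text
[0.56580375 0.00089352 0.33928178] [[0.0599, 0.9982, -0.0003], [0.9982, -0.0599, 0.0002], [0.0002, -0.0004, -1.0]] [ 0.00104131  0.3779028  -0.17676789] 2.7 [8.47132971e-02 2.17490880e+01 2.66566993e+01 9.49274949e+01
 1.03423974e-02 9.35170005e+01]
```

View pics/wrist1.png

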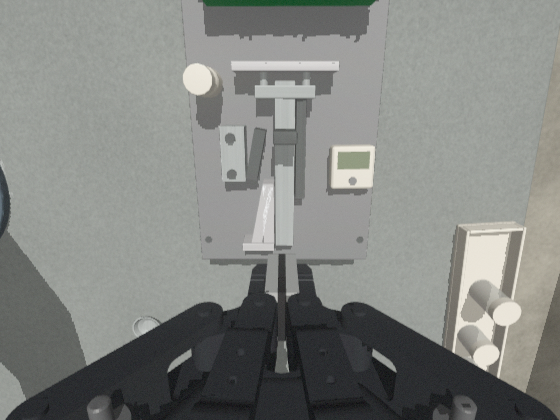

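The wrist view is aligned with the deck: post near (285,137), bar tail (284,245), wedge tail plate (244-273,246), jaw front edge row 63, deck rear edge row ~260.

Run:
```python
from h import *
import pickle
s=pickle.load(open("wrist1.pkl","rb")); W=cloud(s)
v,u=np.mgrid[:420,:560]
Y=np.array([.0599,.9982]);X=np.array([.9982,-.0599]);O=np.array([.573,.102])
Q=(W[...,:2]-O)*1000; qx=Q@X; qy=Q@Y; h=(W[...,2]-.06)*1000
def box(n,m):
    r=cv2.minAreaRect(np.stack([qx[m],qy[m]],-1).astype(np.float32)); print(n,m.sum(),"x",np.percentile(qx[m],[1,50,99]).round(1),"y",np.percentile(qy[m],[1,50,99]).round(1),"h",np.median(h[m]).round(1),"ang",round(r[2],1),np.round(r[1],1))
roi=(v<270)&(u>170)&(u<400)
box("deck",roi&(abs(h)<3))
for vv in (100,150,200,230):
    m=(v==vv)&roi&(abs(h)<3); print("edges row",vv,qx[m].min().round(1),qx[m].max().round(1),qy[m].mean().round(1))
for uu in (215,230,320,350):
    m=(u==uu)&roi&(abs(h)<3); print("rear",qy[m].min().round(1))
box("post",roi&(abs(h-76)<6)&(abs(qx)<40)&(qy<60))
box("bar",roi&(abs(h-30)<2.5)&(abs(u-284)<9)&(v>145)&(v<250))
box("wedge",roi&(h>20)&(u<274)&(u>240)&(v>180)&(v<255))
box("tailplate",roi&(h>32)&(u<274)&(u>240)&(v>235)&(v<255))
box("jaw",roi&(abs(h-36)<4)&(v<75)&(u>225)&(u<345))
box("cheek",roi&(abs(h-28)<3)&(u<246)&(u>215)&(v>120)&(v<190))
g=(abs(h-45)<5)&(v<8); 
if g.sum(): box("rack rear",g)
```

```text
deck 34157 x [-114.3   16.3  120.9] y [-233.3  -28.9   85.3] h 0.6 ang 89.9 [330.2 240.6]
edges row 100 -115.5 123.4 -16.8
edges row 150 -116.2 122.0 -78.7
edges row 200 -115.1 123.4 -146.8
edges row 230 -115.8 122.2 -191.1
rear -237.0
rear -236.3
rear -236.7
rear -237.6
post 313 x [-9.2  3.5 15.2] y [-62.7 -56.3 -50.1] h 76.4 ang 0.0 [24.5 13.3]
bar 1689 x [-7.7  2.8 13.3] y [-199.8 -132.6  -71. ] h 30.4 ang 89.9 [131.6  21.4]
wedge 1275 x [-50.8 -22.8 -11.1] y [-206.1 -171.6 -117. ] h 30.5 ang 86.2 [118.1  45.6]
tailplate 229 x [-51.6 -31.5  -5.3] y [-206.5 -201.5  -91.4] h 34.3 ang 86.2 [118.1  41.3]
jaw 1097 x [-55.    1.6  61.5] y [13.3 18.1 23.5] h 36.5 ang 89.9 [ 10.3 119. ]
cheek 1225 x [-75.2 -59.  -45.6] y [-113.7  -78.7  -46.6] h 28.4 ang 89.6 [67.5 30.3]
```

Request:
arm_command --moves '[2,0.7,39,0,2,0.7,39,0,2,0.7,39,0,2,0.7,39,0,2,0.8,39,0,2,0.8,39,0,0,0,0,0,0,0,0,0]'

```text
time: 3.5
tool_pos: [0.571, 0.0128, 0.1066]
ee_rot: [[0.059, 0.998, 0.0], [0.998, -0.059, 0.0], [0.0, 0.0, -1.0]]
wrist_force: [1.0, -0.6, 1.1]
gripper_width: -0.0001
grip_force: 0.0
```

Request:
arm_command --moves '[4,0,0,0,4,0,0,0,4,0,0,0,3,0,0,0,3,0,0,0,3,0,0,0,0,0,0,0]'

```text
time: 4.2
tool_pos: [0.5729, 0.0332, 0.1056]
ee_rot: [[0.06, 0.998, 0.001], [0.998, -0.06, -0.0], [-0.0, 0.001, -1.0]]
wrist_force: [0.4, -0.9, 0.4]
gripper_width: 0.0
grip_force: 0.6
```

Request:
arm_command --moves '[3,0,0,0,3,0,0,0,3,0,0,0,0,0,0,0]'

```text
time: 4.6
tool_pos: [0.5733, 0.0421, 0.1054]
ee_rot: [[0.06, 0.998, 0.0], [0.998, -0.06, -0.0], [-0.0, 0.0, -1.0]]
wrist_force: [0.2, -1.6, 1.4]
gripper_width: -0.0
grip_force: 0.8
```

Request:
arm_command --moves '[4,0,0,0,4,0,0,0,4,0,0,0,4,0,0,0,4,0,0,0,0,0,0,0]'

```text
time: 5.2
tool_pos: [0.5743, 0.0623, 0.1053]
ee_rot: [[0.06, 0.998, -0.0], [0.998, -0.06, 0.0], [0.0, -0.0, -1.0]]
wrist_force: [0.2, 0.7, 1.0]
gripper_width: 0.0
grip_force: 0.0
```

Request:
arm_command --moves '[3,0,0,0,3,0,0,0]'

```text
time: 5.4
tool_pos: [0.5746, 0.0676, 0.1052]
ee_rot: [[0.061, 0.998, -0.0], [0.998, -0.061, -0.001], [-0.001, -0.0, -1.0]]
wrist_force: [0.2, -5.0, 1.5]
gripper_width: 0.0002
grip_force: 2.6
```

Run:
```python
from h import *
s=snapshot("wrist"); save(s,"wrist2"); s2=snapshot("top")
st=sense(); print(st["tool_pos"],st["wrist_force"])
a=s["pixels"]; c=cv2.resize(s2["pixels"][130:230,195:340],(560,386))
cv2.imwrite("pics/c2.png",np.hstack([a[:,180:400],cv2.copyMakeBorder(c,0,34,0,0,0)])[:,:,::-1])
```

```text
[0.5746548  0.06803677 0.10522849] [ 0.8964101  -1.72598896  1.0911835 ]
```

View pics/c2.png

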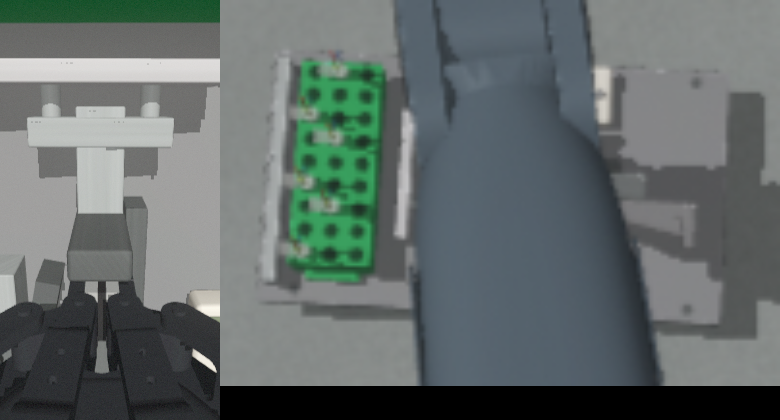

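The fingers sit behind the post, centred. The jaw is moving toward the rack, and the sliding force is about 5 N.

```bash
cat >> h.py <<'E'
O=np.array([.5765,.1050]);Y=np.array([.0599,.9982]);X=np.array([.9982,-.0599])
def sh(W): Q=(W[...,:2]-O)*1000; return Q@X,Q@Y,(W[...,2]-.06)*1000
def report():
    s=snapshot("wrist"); qx,qy,h=sh(cloud(s)); hsv=cv2.cvtColor(s["pixels"],cv2.COLOR_RGB2HSV)
    g=cv2.inRange(hsv,(50,120,30),(80,255,255))>0
    m=(abs(h-36)<3)&(abs(qx)<40)&(qy>20)&~g
    if m.sum()>20: print("jaw y",np.percentile(qy[m],[50,97]).round(1))
    top=s; t=snapshot("top"); qx,qy,h=sh(cloud(t)); hsv=cv2.cvtColor(t["pixels"],cv2.COLOR_RGB2HSV)
    g=(cv2.inRange(hsv,(50,120,30),(80,255,255))>0)&(abs(h-45)<6)
    r=cv2.minAreaRect(np.stack([qx[g],qy[g]],-1).astype(np.float32)); print("rack",np.round(r[0],1),np.round(r[1],1),round(r[2],2))
    st=sense(); x,y,z=sh(st["tool_pos"]); print("tcp",x.round(1),y.round(1),z.round(1),"F",st["wrist_force"].round(2),st["time"])
E
python3 -c "from h import *; report()"
```

```text
jaw y [55.1 60.8]
rack [  1.8 118.1] [ 75.  189.6] 89.18
tcp 0.3 -37.0 45.2 F [ 0.21 -0.93  1.1 ] 5.6
```

Request:
arm_command --moves '[3,0,0,0,3,0,0,0,3,0,0,0,3,0,0,0,3,0,0,0,3,0,0,0]'

```text
time: 6.2
tool_pos: [0.5757, 0.0857, 0.1052]
ee_rot: [[0.061, 0.998, -0.0], [0.998, -0.061, -0.001], [-0.001, -0.0, -1.0]]
wrist_force: [-0.2, -5.2, 0.6]
gripper_width: 0.0001
grip_force: 2.6
```

Request:
arm_command --moves '[2,0,0,0,2,0,0,0,2,0,0,0,2,0,0,0,2,0,0,0]'

```text
time: 6.7
tool_pos: [0.5763, 0.0953, 0.1052]
ee_rot: [[0.061, 0.998, -0.0], [0.998, -0.061, -0.001], [-0.001, -0.0, -1.0]]
wrist_force: [0.6, -8.0, 2.0]
gripper_width: 0.0002
grip_force: 4.0
```

Request:
arm_command --moves '[1,0,0,0,1,0,0,0,1,0,0,0,1,0,0,0]'

```text
time: 7.1
tool_pos: [0.5766, 0.0993, 0.1052]
ee_rot: [[0.061, 0.998, -0.0], [0.998, -0.061, -0.001], [-0.001, -0.0, -1.0]]
wrist_force: [0.2, -8.4, 1.4]
gripper_width: -0.0002
grip_force: 4.0
```

```bash
python3 -c "from h import *; report()"
```

```text
jaw y [84.4 90.3]
rack [  1.4 127.2] [189.4  74. ] 0.04
tcp 0.4 -5.6 45.2 F [-0.33 -6.19  1.43] 7.2
```

Request:
arm_command --moves '[1,0,0,0,1,0,0,0,1,0,0,0,1,0,0,0,1,0,0,0]'

```text
time: 7.7
tool_pos: [0.5769, 0.1041, 0.1052]
ee_rot: [[0.061, 0.998, -0.0], [0.998, -0.061, -0.002], [-0.002, -0.0, -1.0]]
wrist_force: [0.8, -10.3, 1.6]
gripper_width: 0.0001
grip_force: 5.0
```

Request:
arm_command --moves '[1,0,0,0,1,0,0,0]'

```text
time: 7.9
tool_pos: [0.577, 0.1058, 0.1052]
ee_rot: [[0.061, 0.998, -0.0], [0.998, -0.061, -0.002], [-0.002, -0.0, -1.0]]
wrist_force: [0.4, -12.8, 3.0]
gripper_width: 0.0002
grip_force: 6.3
```

Request:
arm_command --moves '[1,0,0,0]'

```text
time: 8.0
tool_pos: [0.577, 0.1066, 0.1052]
ee_rot: [[0.061, 0.998, -0.0], [0.998, -0.061, -0.002], [-0.002, -0.0, -1.0]]
wrist_force: [0.3, -13.4, 1.9]
gripper_width: 0.0
grip_force: 6.9
```

Request:
arm_command --moves '[0.5,0,0,0,0,0,0,0,0,0,0,0]'

```text
time: 8.3
tool_pos: [0.577, 0.107, 0.1052]
ee_rot: [[0.061, 0.998, -0.0], [0.998, -0.061, -0.002], [-0.002, -0.0, -1.0]]
wrist_force: [-0.2, -13.6, 1.8]
gripper_width: -0.0
grip_force: 6.5
```

```bash
python3 -c "from h import *; report()"
```

```text
jaw y [87.7 93.8]
rack [  2.1 129.7] [191.2  72.2] 0.27
tcp 0.4 2.1 45.2 F [  0.54 -12.31   2.65] 8.4
```

Run:
```python
from h import *
import pickle
def f(t,n):
    qx,qy,h=sh(cloud(t)); hsv=cv2.cvtColor(t["pixels"],cv2.COLOR_RGB2HSV)
    g=(cv2.inRange(hsv,(50,120,30),(80,255,255))>0)&(abs(h-45)<6)&(abs(qx)<110)
    fe=~g&(abs(h-30)<5)&(abs(qx)<115)&(qy>150)&(qy<200)
    for a in range(-90,90,30):
        k=(qx>a)&(qx<a+30); print(n,a,"rack",qy[g&k].min().round(1),qy[g&k].max().round(1),"fence",np.percentile(qy[fe&k],[3,50,97]).round(1) if (fe&k).any() else None)
f(pickle.load(open("top.pkl","rb")),"before")
t=snapshot("top"); f(t,"now")
c=cv2.resize(t["pixels"][135:220,195:280],(800,600) and (600,600),interpolation=cv2.INTER_CUBIC)
cv2.imwrite("pics/c3.png",c[:,:,::-1])
```

```text
before -90 rack 81.0 155.7 fence [169.3 175.1 179.9]
before -60 rack 81.3 155.4 fence [163.7 175.  179.5]
before -30 rack 80.7 153.8 fence [168.9 175.9 181.1]
before 0 rack 81.3 155.7 fence [168.4 175.  179.8]
before 30 rack 81.3 155.8 fence [169.8 174.5 179.9]
before 60 rack 81.7 154.2 fence [168.7 174.3 179.9]
now -90 rack 93.4 164.6 fence [166.5 176.3 180.6]
now -60 rack 94.7 165.4 fence [171.2 175.1 179.6]
now -30 rack 93.5 164.6 fence [169.6 176.5 181. ]
now 0 rack 95.1 164.5 fence [164.9 175.8 180.2]
now 30 rack 100.7 164.5 fence [164.7 175.7 180.1]
now 60 rack 109.7 164.2 fence [154.9 176.6 180.3]
```

View pics/c3.png

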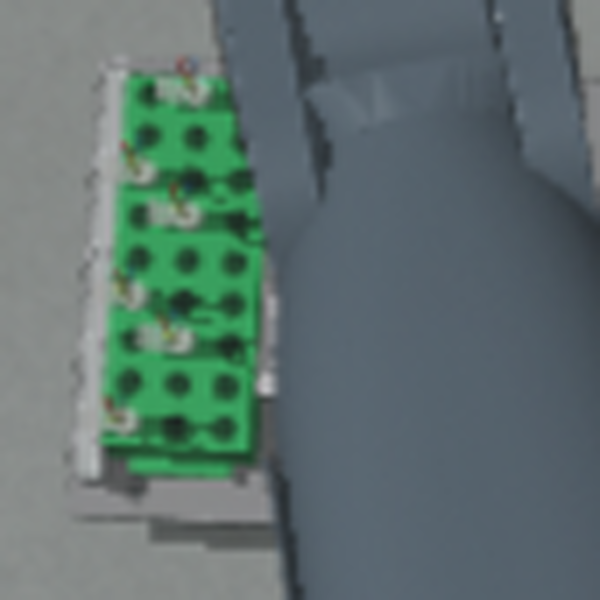

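The rack touches the fence evenly along its length with 13-14 N on the post, so it is home. I'm backing off and going behind the wedge.

Request:
arm_command --moves '[-1,0,0,0,-1,0,0,0,-1,0,0,0,-2,0,0,0,-5,0,0,0,-10,0,-5,0,-20,0,-10,0,-30,-4,-10,0]'

```text
time: 9.25
tool_pos: [0.569, 0.0384, 0.1308]
ee_rot: [[0.059, 0.998, 0.0], [0.998, -0.059, 0.0], [0.0, 0.0, -1.0]]
wrist_force: [0.5, -0.5, -0.3]
gripper_width: -0.0002
grip_force: 0.0
```

Request:
arm_command --moves '[-40,-6,0,0,-40,-6,0,0,-40,-6,0,0,-42,-6,0,0,0,0,0,0,0,0,0,0]'

```text
time: 9.85
tool_pos: [0.5349, -0.1227, 0.1307]
ee_rot: [[0.063, 0.998, 0.0], [0.998, -0.063, 0.0], [0.0, 0.0, -1.0]]
wrist_force: [-0.1, 0.2, 0.2]
gripper_width: -0.0001
grip_force: 0.0
```

Run:
```python
from h import *
report()
s=snapshot("wrist"); qx,qy,h=sh(cloud(s)); save(s,"wrist4")
v,u=np.mgrid[:420,:560]
m=(abs(h-34.3)<1.8)&(qx<-8)&(qx>-60)&(qy>-230)&(qy<-185)
if m.sum():print("tail",np.percentile(qx[m],[1,50,99]).round(1),np.percentile(qy[m],[1,50,99]).round(1))
m=(abs(h-76)<5)&(abs(qx)<25)&(qy>-20)&(qy<60)
if m.sum():print("post",np.percentile(qx[m],[1,50,99]).round(1),np.percentile(qy[m],[1,50,99]).round(1))
```

```text
rack [  1.7 129.5] [ 72.7 190.9] 89.69
tcp -27.6 -228.3 70.5 F [-0.18  0.31 -0.19] 9.95
tail [-55.7 -34.7 -14.7] [-210.4 -205.1 -200.3]
```

View pics/wrist4.png

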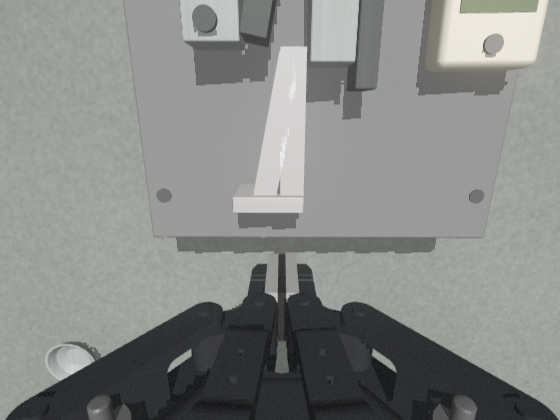

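The wedge tail plate (cols 233-303, row ~203) is straight behind the gap, with clear deck behind it. Going down.

Request:
arm_command --moves '[-2,-2,15,0,0,0,15,0,0,0,15,0,0,0,10,0,0,0,7,0,0,0,0,0]'

```text
time: 10.6
tool_pos: [0.5328, -0.1229, 0.0677]
ee_rot: [[0.06, 0.998, -0.001], [0.998, -0.06, 0.0], [0.0, -0.001, -1.0]]
wrist_force: [-1.2, 0.3, -0.9]
gripper_width: 0.0004
grip_force: 0.0
```

Request:
arm_command --moves '[3,0,0,0,3,0,0,0,3,0,0,0,3,0,0,0]'

```text
time: 11.0
tool_pos: [0.5341, -0.1113, 0.0688]
ee_rot: [[0.06, 0.998, 0.001], [0.998, -0.06, -0.001], [-0.0, 0.001, -1.0]]
wrist_force: [-0.4, -1.8, 2.0]
gripper_width: 0.0
grip_force: 0.9
```

Request:
arm_command --moves '[3,0,0,0,3,0,0,0,3,0,0,0,3,0,0,0]'

```text
time: 11.4
tool_pos: [0.5346, -0.0992, 0.0683]
ee_rot: [[0.06, 0.998, 0.0], [0.998, -0.06, -0.0], [-0.0, 0.0, -1.0]]
wrist_force: [-0.6, -1.7, 1.2]
gripper_width: -0.0002
grip_force: 1.0
```

Request:
arm_command --moves '[2,0,0,0,2,0,0,0,2,0,0,0,2,0,0,0]'

```text
time: 11.8
tool_pos: [0.535, -0.0913, 0.0683]
ee_rot: [[0.06, 0.998, 0.0], [0.998, -0.06, -0.0], [-0.0, 0.0, -1.0]]
wrist_force: [-1.0, -1.8, 2.8]
gripper_width: -0.0002
grip_force: 1.1
```

Request:
arm_command --moves '[1,0,0,0,1,0,0,0,1,0,0,0]'

```text
time: 12.1
tool_pos: [0.5352, -0.0884, 0.0683]
ee_rot: [[0.06, 0.998, 0.0], [0.998, -0.06, 0.0], [0.0, 0.0, -1.0]]
wrist_force: [-0.3, -1.5, 1.9]
gripper_width: 0.0002
grip_force: 1.0
```

Request:
arm_command --moves '[1,0,0,0,1,0,0,0,1,0,0,0]'

```text
time: 12.4
tool_pos: [0.5354, -0.0854, 0.0683]
ee_rot: [[0.06, 0.998, -0.0], [0.998, -0.06, -0.0], [-0.0, -0.0, -1.0]]
wrist_force: [-0.4, -2.5, 2.1]
gripper_width: 0.0003
grip_force: 1.0
```

Run:
```python
from h import *
s=snapshot("wrist"); save(s,"wrist5"); st=sense(); print(sh(st["tool_pos"]),st["wrist_force"])
```

```text
(np.float64(-29.627066550995078), np.float64(-192.38284419519144), np.float64(8.28786266462933)) [-0.76155477 -2.09980093  1.96625413]
```

View pics/wrist5.png

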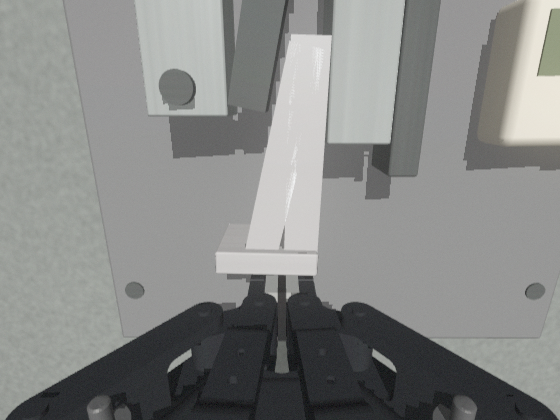

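The wedge nose is entering between bar and ramp, square, with a few mm of side gap left (about 6-7 mm to the ramp corner at (268,105)). I'll continue in small calls.

Request:
arm_command --moves '[1,0,0,0,1,0,0,0,1,0,0,0,1,0,0,0]'

```text
time: 12.85
tool_pos: [0.5356, -0.0814, 0.0683]
ee_rot: [[0.06, 0.998, 0.0], [0.998, -0.06, 0.0], [0.0, 0.0, -1.0]]
wrist_force: [-1.3, -1.7, 1.5]
gripper_width: -0.0003
grip_force: 0.9
```

Request:
arm_command --moves '[1,0,0,0,1,0,0,0,1,0,0,0,1,0,0,0]'

```text
time: 13.25
tool_pos: [0.5359, -0.0774, 0.0683]
ee_rot: [[0.06, 0.998, -0.0], [0.998, -0.06, 0.0], [0.0, -0.0, -1.0]]
wrist_force: [-1.1, -0.6, 0.8]
gripper_width: 0.0002
grip_force: 0.9
```

Request:
arm_command --moves '[1,0,0,0,1,0,0,0,1,0,0,0,1,0,0,0]'

```text
time: 13.65
tool_pos: [0.5361, -0.0734, 0.0683]
ee_rot: [[0.06, 0.998, -0.0], [0.998, -0.06, 0.0], [-0.0, -0.0, -1.0]]
wrist_force: [0.0, -0.7, 1.9]
gripper_width: 0.0001
grip_force: 0.8
```

Request:
arm_command --moves '[1,0,0,0,1,0,0,0,1,0,0,0,1,0,0,0]'

```text
time: 14.05
tool_pos: [0.5365, -0.0697, 0.0683]
ee_rot: [[0.06, 0.998, 0.0], [0.998, -0.06, -0.001], [-0.001, 0.0, -1.0]]
wrist_force: [0.5, -5.7, 0.9]
gripper_width: -0.0002
grip_force: 2.5
```

Contact begins (5.7 N).

Request:
arm_command --moves '[1,0,0,0]'

```text
time: 14.15
tool_pos: [0.5366, -0.0688, 0.0683]
ee_rot: [[0.061, 0.998, 0.0], [0.998, -0.061, -0.001], [-0.001, 0.0, -1.0]]
wrist_force: [1.1, -6.3, 0.6]
gripper_width: 0.0002
grip_force: 3.5
```

Request:
arm_command --moves '[1,0,0,0]'

```text
time: 14.25
tool_pos: [0.5367, -0.0681, 0.0684]
ee_rot: [[0.061, 0.998, 0.0], [0.998, -0.061, -0.001], [-0.001, 0.001, -1.0]]
wrist_force: [1.4, -8.6, 0.8]
gripper_width: -0.0
grip_force: 4.4
```

Request:
arm_command --moves '[1,0,0,0,0,0,0,0]'

```text
time: 14.45
tool_pos: [0.537, -0.0672, 0.0685]
ee_rot: [[0.061, 0.998, 0.001], [0.998, -0.061, -0.002], [-0.002, 0.001, -1.0]]
wrist_force: [1.4, -9.8, -0.7]
gripper_width: -0.0
grip_force: 4.4
```

Request:
arm_command --moves '[1,0,0,0,0,0,0,0]'

```text
time: 14.65
tool_pos: [0.5371, -0.0665, 0.0685]
ee_rot: [[0.061, 0.998, 0.001], [0.998, -0.061, -0.002], [-0.002, 0.001, -1.0]]
wrist_force: [3.1, -10.7, 0.3]
gripper_width: 0.0001
grip_force: 5.4
```

Request:
arm_command --moves '[0.5,0,0,0,0,0,0,0]'

```text
time: 14.85
tool_pos: [0.5371, -0.0662, 0.0685]
ee_rot: [[0.061, 0.998, 0.001], [0.998, -0.061, -0.003], [-0.002, 0.001, -1.0]]
wrist_force: [1.6, -12.2, -0.1]
gripper_width: 0.0001
grip_force: 6.1
```

Request:
arm_command --moves '[1,0,0,0,0,0,0,0]'

```text
time: 15.05
tool_pos: [0.5374, -0.0654, 0.0686]
ee_rot: [[0.061, 0.998, 0.001], [0.998, -0.061, -0.003], [-0.003, 0.001, -1.0]]
wrist_force: [2.6, -14.1, -0.5]
gripper_width: -0.0
grip_force: 6.8
```

Request:
arm_command --moves '[0.5,0,0,0,0,0,0,0]'

```text
time: 15.25
tool_pos: [0.5374, -0.0651, 0.0686]
ee_rot: [[0.061, 0.998, 0.001], [0.998, -0.061, -0.003], [-0.003, 0.001, -1.0]]
wrist_force: [3.7, -15.0, -0.6]
gripper_width: -0.0002
grip_force: 7.4
```

Request:
arm_command --moves '[0.7,0,0,0,0,0,0,0]'

```text
time: 15.45
tool_pos: [0.5375, -0.0645, 0.0687]
ee_rot: [[0.061, 0.998, 0.001], [0.998, -0.061, -0.003], [-0.003, 0.002, -1.0]]
wrist_force: [2.3, -16.5, 1.0]
gripper_width: -0.0001
grip_force: 7.9
```

Request:
arm_command --moves '[0,0,0,0,0,0,0,0]'

```text
time: 15.65
tool_pos: [0.5376, -0.0645, 0.0687]
ee_rot: [[0.061, 0.998, 0.002], [0.998, -0.061, -0.003], [-0.003, 0.002, -1.0]]
wrist_force: [3.3, -16.2, -0.2]
gripper_width: -0.0002
grip_force: 7.8
```

16.3 N held steady. Backing off.

Request:
arm_command --moves '[-1,0,0,0,-1,0,0,0,-2,0,0,0,-4,0,0,0,-8,0,0,0,-15,0,0,0,-15,0,-5,0,0,0,-40,0,0,0,-40,0,0,0,-40,0]'

```text
time: 16.65
tool_pos: [0.5335, -0.1101, 0.1952]
ee_rot: [[0.061, 0.998, -0.0], [0.998, -0.061, -0.0], [-0.0, -0.0, -1.0]]
wrist_force: [1.3, 0.5, -0.2]
gripper_width: 0.0002
grip_force: 0.0
```

Request:
arm_command --moves '[0,-40,-20,0,0,-40,-20,0,0,-40,0,0,0,0,0,0,0,0,0,0]'

```text
time: 17.15
tool_pos: [0.4139, -0.1023, 0.2341]
ee_rot: [[0.061, 0.998, 0.002], [0.998, -0.061, -0.0], [-0.0, 0.002, -1.0]]
wrist_force: [-0.0, 0.4, -0.1]
gripper_width: 0.0001
grip_force: 0.0
```

Run:
```python
from h import *
report()
s=snapshot("wrist"); qx,qy,h=sh(cloud(s))
def b(n,m): 
    if m.sum():print(n,np.percentile(qx[m],[1,50,99]).round(1),np.percentile(qy[m],[1,50,99]).round(1),h[m].mean().round(1),h[m].std().round(2))
b("tail",(abs(h-34.3)<1.8)&(qx<-8)&(qx>-60)&(qy>-200)&(qy<-135))
b("post",(abs(h-76)<5)&(abs(qx)<25)&(qy>-20)&(qy<60))
b("jaw",(abs(h-36)<3)&(abs(qx)<40)&(qy>80)&(qy<98))
t=snapshot("top"); qx,qy,h=sh(cloud(t)); b("post top",(abs(h-76)<5)&(abs(qx)<20)&(qy>-20)&(qy<60))
b("jaw top",(abs(h-36)<4)&(abs(qx)<40)&(qy>78)&(qy<94))
a=cv2.resize(t["pixels"][130:230,195:340],(609,420),interpolation=cv2.INTER_CUBIC)
cv2.imwrite("pics/c6.png",a[:,:,::-1])
```

```text
rack [  1.5 129.6] [ 72.4 189.8] 89.85
tcp -149.0 -216.4 173.5 F [-0.33  0.42  0.45] 17.25
tail [-54.3 -33.5 -13.4] [-159.4 -154.4 -149.9] 34.6 0.74
post top [-14.   -2.7  10.8] [10.4 19.1 23.5] 75.0 2.32
jaw top [-38.3   2.6  38. ] [83.3 87.9 93.9] 36.1 2.1
```

View pics/c6.png

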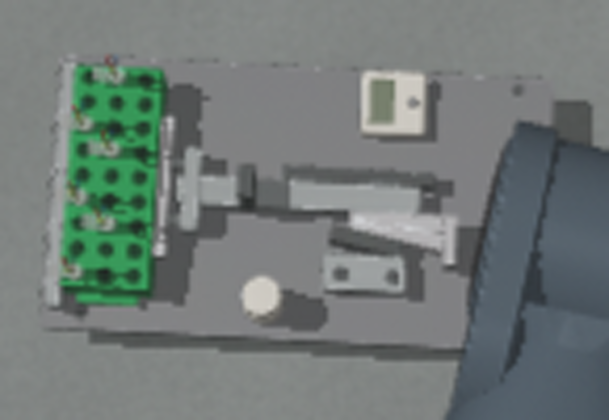

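The rack is flush with the fence, the jaw bears on it, and the wedge stayed in its jammed place with its tail at y ≈ -160 mm. The bystanders are in place. Handing in.

```bash
python3 -c "from workcell import job_done; print(job_done())"
```

```text
the job is handed in; nothing more can be done
None
```

The job is handed in; the judge returned no verdict. By my measurements the rack is against the fence with the jaw on it, and the wedge was pushed to about 16 N and stayed put when let go.

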